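# Line up the toy bears by height on the display plank

### The job

Line up the four wooden bears for the shop display: stand one upright in the middle of each round mark on the plank, in order of height, with the tallest next to the red-roofed house and the smallest next to the tree. Leave the house and the tree standing where they are, and let go of everything at the end.

Things in the scene. Friction and masses are not known exactly. Their poses are not given: they have to be found in the camera images.
- bear_red: The tallest of four loose wooden toy bears: upright round red body 54 mm in diameter, straight-sided from about 10 to 72 mm above its foot, pale wooden head narrower than the body and two small red ears; 120 mm tall in all. At the start it stands upright on the counter on the robot's side of the plank, turned any way. Origin: centre of its underside; z is up along the bear.
- bear_yellow: The second tallest of four loose wooden toy bears: upright round yellow body 48 mm in diameter, straight-sided from about 8 to 60 mm above its foot, pale wooden head narrower than the body and two small yellow ears; 100 mm tall in all. At the start it stands upright on the counter on the robot's side of the plank, turned any way. Origin: centre of its underside; z is up along the bear.
- bear_green: The third tallest of four loose wooden toy bears: upright round green body 42 mm in diameter, straight-sided from about 6 to 48 mm above its foot, pale wooden head narrower than the body and two small green ears; 80 mm tall in all. At the start it stands upright on the counter on the robot's side of the plank, turned any way. Origin: centre of its underside; z is up along the bear.
- bear_blue: The smallest of four loose wooden toy bears: upright round blue body 36 mm in diameter, straight-sided from about 5 to 36 mm above its foot, pale wooden head narrower than the body and two small blue ears; 60 mm tall in all. At the start it stands upright on the counter on the robot's side of the plank, turned any way. Origin: centre of its underside; z is up along the bear.
- mark_a: One of four alike flat round marks, white with a black rim, 64 mm across, in a straight row, 90 mm between neighbouring centres, along the middle of a fixed pale wooden plank 540 x 90 x 16 mm. Which named mark lies where in the row changes from start to start. Origin: centre of the mark on the plank's top face (16 mm above the counter); z up.
- mark_b: One of four alike flat round marks, white with a black rim, 64 mm across, in a straight row, 90 mm between neighbouring centres, along the middle of a fixed pale wooden plank 540 x 90 x 16 mm. Which named mark lies where in the row changes from start to start. Origin: centre of the mark on the plank's top face (16 mm above the counter); z up.
- mark_c: One of four alike flat round marks, white with a black rim, 64 mm across, in a straight row, 90 mm between neighbouring centres, along the middle of a fixed pale wooden plank 540 x 90 x 16 mm. Which named mark lies where in the row changes from start to start. Origin: centre of the mark on the plank's top face (16 mm above the counter); z up.
- mark_d: One of four alike flat round marks, white with a black rim, 64 mm across, in a straight row, 90 mm between neighbouring centres, along the middle of a fixed pale wooden plank 540 x 90 x 16 mm. Which named mark lies where in the row changes from start to start. Origin: centre of the mark on the plank's top face (16 mm above the counter); z up.
- house: Loose white toy house with a red roof, 60 mm deep across the row, 66 mm along it, about 90 mm high, standing on one end of the plank, in line with the row and 93 mm from the centre of the end mark next to it. It may be at either end. Leave it where it is. Origin: centre of its underside, on the plank's top.
- tree: Loose green wooden toy fir tree, 56 mm in diameter, 95 mm high, on the other end of the plank, likewise in line and 93 mm from the centre of the end mark next to it. Leave it where it is. Origin: centre of its underside, on the plank's top. (A toy car, pencil pot and books stand at the sides, 0.4 m or more left or right of straight ahead.)
Not all that is in view belongs to the job. Leave any purple look-alike of the bear_yellow alone.

How it is judged (in metres and radians):
At the end, for the whole second after the job is handed in: Each bear upright (0.1 rad) on the plank within 14 mm of a mark's centre: red (tallest) next to the house, then yellow, green, blue (smallest) next to the tree; all released and at rest; house and tree moved less than 20 mm ((horizontal distance between bear_red and mark_a below 0.014 m or horizontal distance between bear_red and mark_b below 0.014 m or horizontal distance between bear_red and mark_c below 0.014 m or horizontal distance between bear_red and mark_d below 0.014 m) and horizontal distance between bear_red and house between 0.053 and 0.133 m and angle between each of bear_red, bear_yellow, bear_green, bear_blue's own z axis and vertical below 0.1 rad and height (world z) of bear_red between 0.01 and 0.022 m and linear speed of each of bear_red, bear_yellow, bear_green, bear_blue below 0.02 m/s and angular speed of each of bear_red, bear_yellow, bear_green, bear_blue below 0.2 rad/s and (horizontal distance between bear_yellow and mark_a below 0.014 m or horizontal distance between bear_yellow and mark_b below 0.014 m or horizontal distance between bear_yellow and mark_c below 0.014 m or horizontal distance between bear_yellow and mark_d below 0.014 m) and horizontal distance between bear_yellow and house between 0.143 and 0.223 m and height (world z) of bear_yellow between 0.01 and 0.022 m and (horizontal distance between bear_green and mark_a below 0.014 m or horizontal distance between bear_green and mark_b below 0.014 m or horizontal distance between bear_green and mark_c below 0.014 m or horizontal distance between bear_green and mark_d below 0.014 m) and horizontal distance between bear_green and house between 0.233 and 0.313 m and height (world z) of bear_green between 0.01 and 0.022 m and (horizontal distance between bear_blue and mark_a below 0.014 m or horizontal distance between bear_blue and mark_b below 0.014 m or horizontal distance between bear_blue and mark_c below 0.014 m or horizontal distance between bear_blue and mark_d below 0.014 m) and horizontal distance between bear_blue and house between 0.323 and 0.403 m and height (world z) of bear_blue between 0.01 and 0.022 m and distance of each of house, tree from where it was at the start of the episode below 0.02 m); the robot touches nothing.
It fails at once if the house is pushed away (20 mm or more) or knocked over (distance of house from where it was at the start of the episode above 0.02 m or angle between house's own z axis and vertical above 0.4 rad).
It fails at once if the tree is pushed away (20 mm or more) or knocked over (distance of tree from where it was at the start of the episode above 0.02 m or angle between tree's own z axis and vertical above 0.4 rad).
It also fails if it takes over 102 s, if anything falls off the work surface, if the arm or the gripper's body presses on something with over 40 N, if the wrist force passes 120 N, or if a joint passes its speed limit or range.

### The arm

A 6-joint arm with a two-finger parallel gripper is mounted at the origin on the work surface. World frame = base frame: x ahead of the robot, y to its left, z up, the work surface at z = 0. Lengths are in mm, angles in rad, forces in N, time in s.
With the tool pointing down it reaches from about 350 to 875 mm from the base axis. Payload 4.2 kg.
Tool frame: the origin (TCP) lies midway between the tips of the shut fingers; the grasp point (between the pads) lies 19 mm behind it (arm.hold_point_z is the distance from the TCP to the grasp point, in mm); z points along the fingers, y is the line along which they close (so a half turn about z gives the same grasp; the last joint's range is limited). The gripper opens to 85 mm and grips with 20 to 120 N. Pads are 22 mm wide; open, the fingers measure 114 mm over their backs; the gripper's body (76 mm by 85 mm) begins 54 mm behind the grasp point. The pads swing forward as they close: fully open they stand 13 mm farther back than shut.
Start: joints at [-0.88, 0.385, 0.008, 0, -1.194, -0.259], TCP at [261.578, -567.605, 201.012] pointing down, gripper open.
Joint ranges: [-3.14, 3.14], [-1.21, 2.06], [-1.07, 1.41], [-3.16, 2.05], [-2.99, -0.16], [-3.1, 3.1]. Speed limits (rad/s): [2.79, 2.79, 3.14, 3.14, 3.14, 3.14].

### API

Orientations are given as a unit quaternion [x, y, z, w].
In Python, from bench import arm, vision gives the robot as it stands. The module is installed in compiled form; this text tells all that it offers.
- The arm moves only by the tool servo_tool, never from a script. Its argument "plan" is a list of rows, each a list of 7 numbers: the shift along the world's x, y, z each as a share of 300 mm, from -1 to 1, then the turn, a rotation vector about the world's x, y, z each as a share of 2 rad, from -1 to 1, then the opening, from 0 (shut) to 1 (fully open). A call has 1 to 20 rows; each row shifts and turns the commanded pose from where the row before left it; what a row does not reach is not made up. A row lasts 1/8 s, in which the tool goes at most 62.5 mm and 10.7 degrees, less where a joint would pass 70% of its speed; a pose out of reach is approached as far as the arm can. A call with a number of a shift or a turn outside -1 to 1 is refused whole. A call with a gripper value outside its range is refused whole. The fingers move at their own pace and stop on an object; the grip force is fixed at half the most. Time passes only in rows, so rows that do not move let the fingers close. It gives the time, the measured TCP pose, the force, the opening and the grip force at its end, in the units of the state.
- arm.read_state(): the state, without advancing time (a new reading comes with each control period).
- vision.get_image(name): name is "scene" or "side" or "wrist"; returns a dict with "image" (480x640x3 uint8, red, green, blue), "z_map" (480x640 float32, mm along the optical axis (not along the pixel's ray), 0 where there is no reading), "K" (3x3 intrinsics, pixels), "D" ([k1, k2, p1, p2, k3] as OpenCV has them; the pictures are not rectified), "world_to_cam" (4x4, takes a point from world to camera coordinates); the wrist camera has in their place "mount" (4x4, takes a point from camera to tool coordinates, whose origin is the TCP and whose axes are the flange's). Camera axes: x right, y down, z forward; pixel columns grow to the right and rows downward; lengths in mm; the calibration is good to about 2 mm. A picture is of the moment at which its call begins: read the wrist's pose just before it.
- arm.job_done(): hands the job in; it is judged then, once.
The state is a dict: "clock": time; "joints": joint angles; "joint_vel": joint speeds; "joint_efforts": joint torques, N m; "position": TCP position; "ee_rot": TCP orientation; "contact_force": force on the tool from outside, world axes, zero at the start; "wrist_torque": the same for the moment, N m; "gripper_width": finger opening in mm; "grasp_force": force on a finger pad.
Only numpy, scipy, OpenCV 4.12 (cv2) and the standard library are available. Lean on these libraries where they do the work, as an engineer would, in place of code of your own. Each camera call takes 0.05 s, during which the arm holds its last target. There are 200 camera calls.

## Working session

There is one attempt and no reset: what is moved stays moved. The work goes in short steps, Python scripts to look and compute and a tool call to move; the robot and the scene stay as the last step left them, time stands still between calls to the robot, and variables do not carry over. Pictures are saved under pics/ and viewed, at most 14 in all, crops included, and the job is handed in when it is done.

Besides the shell and the picture viewer there is one more tool, called after "Call:" in YAML: its name, and indented under it one key for each argument. servo_tool: Moves the arm, as the interface text tells. Its arguments: {"type":"object","properties":{"plan":{"type":"array"}},"required":["plan"]}

```bash
mkdir -p pics; cat > h.py <<'E'
import numpy as np, cv2
from bench import arm, vision
def snap(n,f=None):
    d=vision.get_image(n)
    if f: cv2.imwrite('pics/'+f,d['image'][:,:,::-1])
    return d
E
python3 - <<'E'
from h import *
for n in ['scene','side']:
    d=snap(n,n+'0.png'); print(n,d['K'].tolist(),d['D'],np.round(np.linalg.inv(d['world_to_cam']),3).tolist())
s=arm.read_state(); print(s['position'],s['ee_rot'],s['clock'],arm.hold_point_z)
E
```

```text
scene [[489.97321264226383, 0.0, 315.99736320268954], [0.0, 489.97321264226383, 239.64070451744954], [0.0, 0.0, 1.0]] [0.0230544 0.        0.        0.        0.       ] [[-0.853, 0.378, -0.359, 852.237], [0.521, 0.631, -0.574, 561.801], [0.009, -0.677, -0.736, 702.444], [0.0, 0.0, 0.0, 1.0]]
side [[441.23316348767554, 0.0, 327.69484499370276], [0.0, 441.23316348767554, 240.96395804450802], [0.0, 0.0, 1.0]] [-0.1083945  0.         0.         0.         0.       ] [[-0.927, -0.266, 0.265, 309.031], [-0.375, 0.684, -0.626, 541.169], [-0.015, -0.68, -0.733, 667.48], [0.0, 0.0, 0.0, 1.0]]
[ 261.34235677 -567.09646051  200.01970602] [-2.14138367e-01  9.76802835e-01  9.56568741e-04 -2.59151698e-04] 0.1 18.700000000000003
```

View pics/scene0.png

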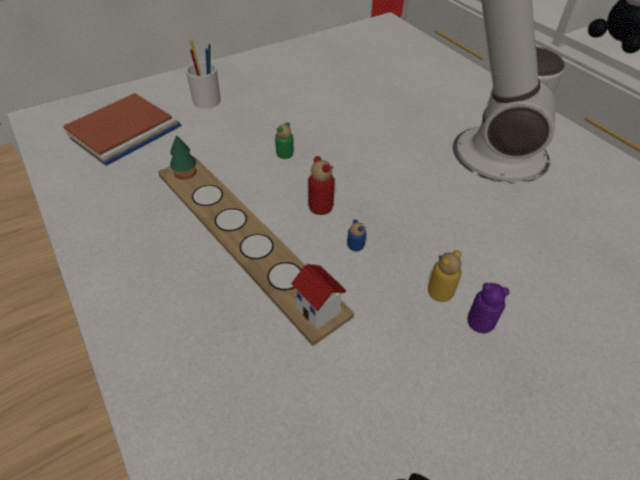

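View pics/side0.png

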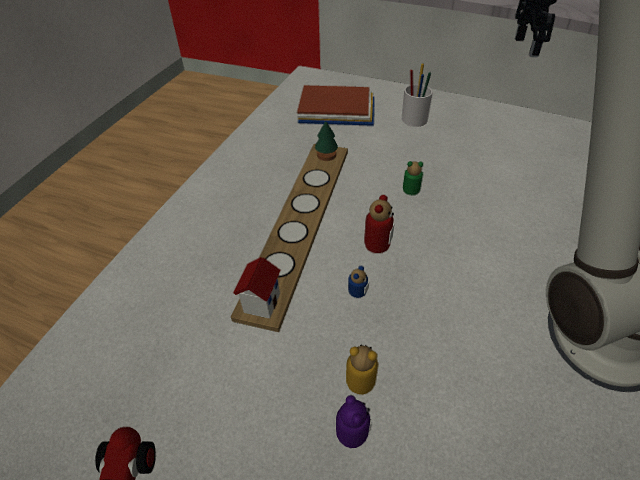

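The scene view shows the plank running from the tree (182,160) to the house (318,295). The bears are green (285,142), red (320,187), blue (357,236) and yellow (445,275), with the purple decoy at (487,307). The side view agrees, with the house at (258,290) and the tree at (326,140).

```bash
cat >> h.py <<'E'
from scipy.optimize import least_squares
def rays(d,uv,):
    T=np.linalg.inv(d['world_to_cam']); p=cv2.undistortPoints(np.float64(uv).reshape(-1,1,2),d['K'],d['D']).reshape(-1,2)
    return T, np.c_[p,np.ones(len(p))]
def onplane(d,uv,z):
    T,r=rays(d,uv); w=r@T[:3,:3].T; o=T[:3,3]; return o+w*((z-o[2])/w[:,2])[:,None]
def cloud(d,m):
    v,u=np.nonzero(m&(d['z_map']>0)); T,r=rays(d,np.c_[u,v]); r=r*d['z_map'][v,u][:,None]
    return r@T[:3,:3].T+T[:3,3]
HUE={'red':((0,6),27,10,72,120),'yellow':((19,27),24,8,60,100),'green':((55,75),21,6,48,80),'blue':((105,122),18,5,36,60),'purple':((130,150),24,8,60,100)}
def bears(d):
    hsv=cv2.cvtColor(d['image'],cv2.COLOR_RGB2HSV); out={}
    for n,((a,b),R,lo,hi,H) in HUE.items():
        m=((hsv[...,0]>=a)&(hsv[...,0]<=b)&(hsv[...,1]>150)&(hsv[...,2]>40))
        if n=='red': m|=(hsv[...,0]>175)&(hsv[...,1]>150)&(hsv[...,2]>40)
        k,l,st,c=cv2.connectedComponentsWithStats(m.astype(np.uint8))
        best=[]
        for i in range(1,k):
            if st[i,4]<60: continue
            P=cloud(d,l==i)
            if len(P)<30: continue
            B=P[(P[:,2]>lo)&(P[:,2]<hi)]
            if len(B)<30 or np.ptp(B[:,:2],0).max()>90: continue
            o=np.linalg.inv(d['world_to_cam'])[:2,3]; c0=B[:,:2].mean(0); c0=c0+(c0-o)/np.linalg.norm(c0-o)*R*.6
            f=least_squares(lambda q:np.hypot(*(B[:,:2]-q).T)-R,c0,loss='soft_l1',f_scale=2)
            best.append((np.round(f.x,1).tolist(),len(B),round(float(np.median(abs(f.fun))),1),np.round(c[i]).tolist(),np.round(np.percentile(P[:,2],[1,99])).tolist()))
        out[n]=best
    return out
def marks(d):
    hsv=cv2.cvtColor(d['image'],cv2.COLOR_RGB2HSV); m=((hsv[...,1]<40)&(hsv[...,2]>185)).astype(np.uint8)
    k,l,st,c=cv2.connectedComponentsWithStats(m); r=[]
    for i in range(1,k):
        if 200<st[i,4]<1500:
            cn,_=cv2.findContours((l==i).astype(np.uint8),0,2); e=onplane(d,cn[0].reshape(-1,2),16)[:,:2]
            (x,y),R=cv2.minEnclosingCircle(e.astype(np.float32)); r.append((np.round(c[i]).tolist(),int(st[i,4]),[round(x,1),round(y,1)],round(R,1)))
    return r
E
python3 - <<'E'
from h import *
for n in ['scene','side']:
    d=snap(n); print(n)
    for k,v in bears(d).items(): print(k,v)
    for r in marks(d): print(r)
E
```

```text
scene
red [([455.0, -60.7], 534, 0.8, [321.0, 195.0], [8.0, 83.0])]
yellow [([386.8, 234.4], 485, 0.6, [442.0, 284.0], [8.0, 70.0])]
green [([433.4, -253.6], 112, 1.0, [284.0, 149.0], [7.0, 54.0])]
blue [([451.7, 65.5], 143, 0.7, [356.0, 242.0], [8.0, 42.0])]
purple [([371.4, 317.3], 422, 0.5, [487.0, 308.0], [10.0, 101.0])]
side
red [([453.7, -58.5], 511, 0.6, [377.0, 234.0], [3.0, 81.0]), ([661.0, 495.9], 1344, 7.0, [119.0, 455.0], [44.0, 58.0])]
yellow [([385.8, 236.7], 425, 0.4, [361.0, 374.0], [6.0, 99.0])]
green [([430.5, -250.7], 189, 0.8, [410.0, 182.0], [4.0, 52.0])]
blue [([766.3, -436.8], 37, 5.1, [311.0, 121.0], [-1.0, 11.0]), ([451.9, 67.1], 144, 0.5, [356.0, 288.0], [2.0, 40.0])]
purple [([370.2, 319.8], 278, 0.2, [350.0, 422.0], [11.0, 100.0])]
```

```bash
sed -i 's/hsv\[...,1\]<40)&(hsv\[...,2\]>185/hsv[...,1]<40)\&(hsv[...,2]>V/; s/def marks(d)/def marks(d,V=185)/' h.py
python3 - <<'E'
from h import *
M={'scene':[(207,195),(230,219),(256,246),(285,276)],'side':[(316,178),(305,203),(293,232),(281,264)]}
for n in M:
    d=snap(n); hsv=cv2.cvtColor(d['image'],cv2.COLOR_RGB2HSV)
    print(n,[hsv[v,u].tolist() for u,v in M[n]], hsv[330,200].tolist())
    V=min(int(hsv[v,u][2]) for u,v in M[n])-8
    for r in marks(d,V): print(r)
    hs=cv2.inRange(hsv,(55,60,20),(95,255,130)); k,l,st,c=cv2.connectedComponentsWithStats(hs)
    for i in range(1,k):
        if st[i,4]>100: P=cloud(d,l==i); print('green-ish',c[i].round(),np.median(P,0).round())
    m=cv2.inRange(hsv,(0,150,40),(6,255,255)); k,l,st,c=cv2.connectedComponentsWithStats(m)
    for i in range(1,k):
        if st[i,4]>100: P=cloud(d,l==i); print('red',c[i].round(),np.percentile(P,[2,50,98],0).round().tolist())
E
```

```text
scene [[27, 15, 149], [20, 16, 146], [20, 16, 145], [19, 14, 146]] [15, 14, 146]
([548.0, 12.0], 737, [-694.2, -421.3], 124.3)
([606.0, 47.0], 986, [-634.7, -189.4], 134.6)
([592.0, 62.0], 852, [-509.3, -185.2], 192.5)
([507.0, 169.0], 561, [46.5, 58.6], 65.5)
([207.0, 195.0], 340, [645.2, -198.0], 26.1)
([230.0, 219.0], 392, [633.7, -108.6], 26.3)
([256.0, 246.0], 462, [622.0, -18.7], 26.3)
([283.0, 275.0], 482, [610.8, 71.0], 26.4)
green-ish [284. 147.] [ 442. -236.   35.]
green-ish [181. 156.] [ 662. -273.   67.]
red [387.   7.] [[-1292.0, -1900.0, -634.0], [-1167.0, -1881.0, -566.0], [-1054.0, -1859.0, -514.0]]
red [321. 195.] [[442.0, -62.0, 10.0], [468.0, -40.0, 56.0], [482.0, -32.0, 83.0]]
red [315. 285.] [[576.0, 137.0, 84.0], [610.0, 170.0, 97.0], [630.0, 199.0, 108.0]]
side [[27, 18, 141], [35, 20, 141], [33, 20, 140], [33, 18, 139]] [33, 17, 135]
([498.0, 113.0], 343, [281.4, -649.5], 90.3)
([520.0, 137.0], 227, [201.2, -542.4], 50.1)
([316.0, 177.0], 244, [644.7, -191.8], 26.1)
([305.0, 203.0], 297, [633.5, -102.9], 26.7)
([292.0, 231.0], 371, [621.8, -13.3], 26.7)
([281.0, 262.0], 308, [610.0, 74.6], 26.4)
([335.0, 375.0], 233, [426.9, 255.7], 29.7)
([298.0, 407.0], 260, [459.9, 316.1], 38.6)
([375.0, 407.0], 402, [360.2, 280.0], 38.6)
green-ish [326. 140.] [ 651. -271.   64.]
green-ish [412. 183.] [ 428. -233.   32.]
red [249.  32.] [[1379.0, -1898.0, -645.0], [1830.0, -1880.0, -417.0], [2413.0, -1863.0, -208.0]]
red [377. 233.] [[430.0, -55.0, 5.0], [449.0, -36.0, 58.0], [474.0, -30.0, 81.0]]
red [257. 278.] [[568.0, 136.0, 80.0], [591.0, 171.0, 93.0], [625.0, 202.0, 105.0]]
red [118. 456.] [[626.0, 458.0, 46.0], [650.0, 492.0, 50.0], [673.0, 524.0, 58.0]]
```

Call:
servo_tool:
  plan:
    - [0.05,0.1,0.06,0,0,0.0906,1]
    - [0.05,0.12,0.06,0,0,0.0906,1]
    - [0.05,0.12,0.06,0,0,0.0906,1]
    - [0.05,0.12,0.06,0,0,0.0906,1]
    - [0.06,0.12,0.06,0,0,0.0906,1]
    - [0.06,0.12,0.06,0,0,0.0906,1]
    - [0.06,0.12,0.06,0,0,0.0906,1]
    - [0.06,0.12,0.06,0,0,0,1]
    - [0.06,0.12,0.06,0,0,0,1]
    - [0.06,0.12,0.06,0,0,0,1]
    - [0.06,0.12,0,0,0,0,1]
    - [0.06,0.12,0,0,0,0,1]
    - [0.06,0.12,0,0,0,0,1]
    - [0.06,0.12,0,0,0,0,1]
    - [0,0,0,0,0,0,1]
    - [0,0,0,0,0,0,1]
    - [0,0,0,0,0,0,1]

```text
clock: 2.42
position: [501.2, -70.3, 381.3]
ee_rot: [0.751, -0.66, 0.0, -0.0]
contact_force: [0.1, 0.3, 0.4]
gripper_width: 85.5
grasp_force: 0.0
```

```bash
cat >> h.py <<'E'
from scipy.spatial.transform import Rotation as Rn
def wrist(f=None):
    s=arm.read_state(); d=snap('wrist',f); T=np.eye(4); T[:3,:3]=Rn.from_quat(s['ee_rot']).as_matrix(); T[:3,3]=s['position']
    d['world_to_cam']=np.linalg.inv(T@d['mount']); return d
E
python3 - <<'E'
from h import *
s=arm.read_state(); print(s['clock'],s['position'],s['joints'],Rn.from_quat(s['ee_rot']).as_matrix().round(3).tolist())
d=wrist('w1.png')
for k,v in bears(d).items(): print(k,v)
hsv=cv2.cvtColor(d['image'],cv2.COLOR_RGB2HSV)
uv=cv2.projectPoints(np.float64([[645,-195,16],[633.6,-106,16],[622,-16,16],[610.4,74,16]]),cv2.Rodrigues(d['world_to_cam'][:3,:3])[0],d['world_to_cam'][:3,3],d['K'],d['D'])[0].reshape(-1,2).round(); print(uv)
E
```

```text
2.425 [501.21230633 -70.31659535 381.25461055] [ 1.81905929e-01  1.03777287e-01  7.24306794e-02  8.51762144e-05
 -1.53911363e+00 -5.35949115e-02] [[0.128, -0.992, 0.0], [-0.992, -0.128, -0.0], [0.0, -0.0, -1.0]]
red []
yellow [([387.7, 236.4], 163, 0.4, [355.0, 354.0], [11.0, 71.0])]
green []
blue []
purple []
[[230.  81.]
 [234. 144.]
 [238. 202.]
 [242. 254.]]
```

View pics/w1.png

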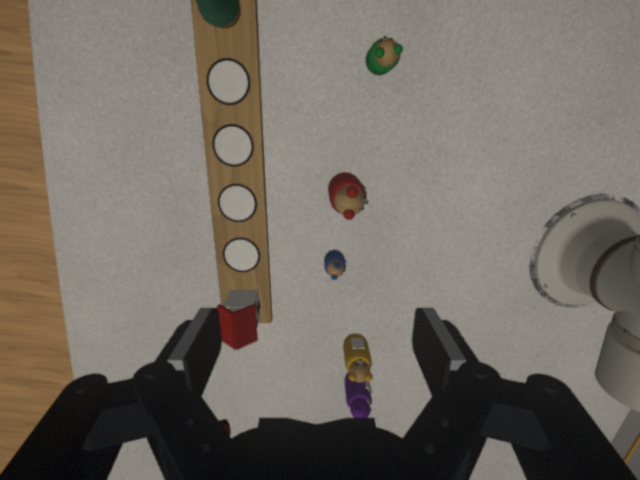

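The wrist view shows the marks at (228,81), (233,145), (238,202) and (241,254). That is within 1–2 px of where my estimates project, so I'm using them. Next is the red pick.

Call:
servo_tool:
  plan:
    - [-0.039,0.009,-0.12,0,0,0,1]
    - [-0.039,0.009,-0.12,0,0,0,1]
    - [-0.039,0.009,-0.12,0,0,0,1]
    - [-0.039,0.009,-0.12,0,0,0,1]
    - [0,0,-0.12,0,0,0,1]
    - [0,0,-0.12,0,0,0,1]
    - [0,0,-0.12,0,0,0,1]
    - [0,0,-0.08,0,0,0,1]
    - [0,0,0,0,0,0,1]
    - [0,0,0,0,0,0,1]
    - [0,0,0,0,0,0,1]

```text
clock: 3.85
position: [455.8, -58.8, 106.3]
ee_rot: [0.751, -0.66, 0.001, -0.001]
contact_force: [0.9, 0.2, 0.2]
gripper_width: 85.2
grasp_force: 0.0
```

```bash
python3 - <<'E'
from h import *
d=snap('side','s2.png')
cv2.imwrite('pics/s2c.png',cv2.resize(d['image'][120:330,270:480,::-1],None,fx=2.5,fy=2.5))
E
```

```text
(no output)
```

View pics/s2c.png

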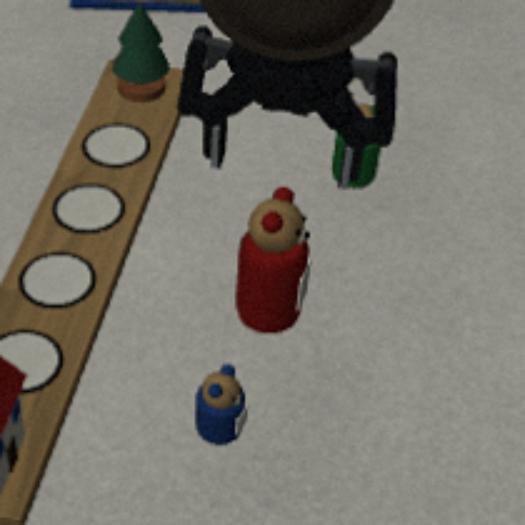

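The gripper (tips near (215,160) and (345,180)) is centred over the red bear at (270,270). I'm going down and gripping.

Call:
servo_tool:
  plan:
    - [0,0,-0.08,0,0,0,1]
    - [0,0,-0.08,0,0,0,1]
    - [-0.003,-0.002,-0.026,0,0,0,1]
    - [0,0,0,0,0,0,1]
    - [0,0,0,0,0,0,0]
    - [0,0,0,0,0,0,0]
    - [0,0,0,0,0,0,0]
    - [0,0,0,0,0,0,0]
    - [0,0,0,0,0,0,0]
    - [0,0,0,0,0,0,0]

```text
clock: 5.15
position: [454.7, -59.4, 50.2]
ee_rot: [0.752, -0.66, 0.001, -0.001]
contact_force: [-1.1, 0.3, 5.7]
gripper_width: 39.2
grasp_force: 59.7
```

```bash
python3 - <<'E'
from h import *
a=snap('side'); b=snap('scene')
f=lambda d,v,u:cv2.resize(d['image'][v:v+120,u:u+120,::-1],(400,400),interpolation=cv2.INTER_CUBIC)
cv2.imwrite('pics/s3.png',np.hstack([f(a,150,320),f(b,115,260)]))
s=arm.read_state(); print(s['wrist_torque'],s['gripper_width'])
print(bears(a)['red'],bears(b)['red'])
E
```

```text
[ 0.00577024  0.29055544 -0.02257642] 39.459947487455345
[([453.6, -58.5], 525, 0.5, [377.0, 234.0], [2.0, 81.0]), ([660.2, 494.8], 1380, 7.1, [119.0, 455.0], [43.0, 58.0])] [([454.9, -60.7], 538, 0.8, [321.0, 196.0], [9.0, 83.0])]
```

View pics/s3.png

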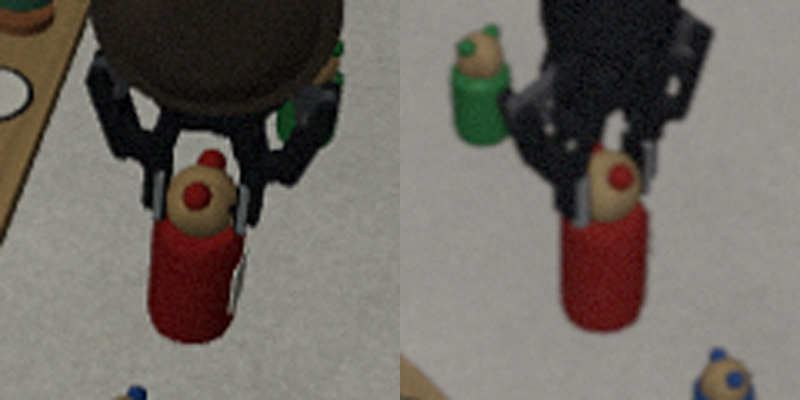

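The fingers closed on the head (tips at about shoulder height), and there is still a visible gap between the palm and the ears. I'm reopening and going lower in small steps while watching the force.

Call:
servo_tool:
  plan:
    - [0,0,0,0,0,0,1]
    - [0,0,0,0,0,0,1]
    - [0,0,0,0,0,0,1]
    - [0,0,0,0,0,0,1]
    - [0,0,0,0,0,0,1]
    - [0,0,-0.01,0,0,0,1]
    - [0,0,-0.01,0,0,0,1]
    - [0,0,0,0,0,0,1]
    - [0,0,0,0,0,0,1]

```text
clock: 6.38
position: [453.9, -59.4, 43.2]
ee_rot: [0.751, -0.66, -0.0, 0.0]
contact_force: [-0.2, -0.2, 0.1]
gripper_width: 85.2
grasp_force: 0.0
```

```bash
python3 - <<'E'
from h import *
for n in ['side','scene']:
    d=snap(n); P=cloud(d,np.ones((480,640),bool)); s=arm.read_state()
    T=Rn.from_quat(s['ee_rot']).as_matrix(); q=(P-s['position'])@T
    # fingers: 20<|y|<60, |x|<12, tool frame ; exclude bear radius
    for sg in (1,-1):
        m=(abs(q[:,0])<14)&(sg*q[:,1]>32)&(sg*q[:,1]<62)&(q[:,2]<45)&(P[:,2]>15)&(q[:,2]>-60)
        print(n,sg,m.sum(),np.percentile(P[m,2],[0,2,5,20]).round() if m.sum()>5 else '')
    m=(np.hypot(q[:,0],q[:,1])<40)&(P[:,2]>15)
    print(np.histogram(P[m,2],range(15,200,8)))
E
```

```text
side 1 37 [89. 89. 89. 93.]
side -1 41 [87. 87. 89. 94.]
(array([ 69,  76,  78,  79,  87,  81,  86, 194,  50,  50, 105,  97, 154,
        10,   0,   5,  72, 125,  54,   8,   0,   0,   0]), array([ 15,  23,  31,  39,  47,  55,  63,  71,  79,  87,  95, 103, 111,
       119, 127, 135, 143, 151, 159, 167, 175, 183, 191, 199]))
scene 1 54 [89. 89. 90. 93.]
scene -1 36 [88. 89. 91. 94.]
(array([ 73,  81,  81,  87,  81,  88,  81, 149, 130,  42,  80, 101, 145,
        49,   0,   5,  30, 117, 108, 106, 157,  86,  52]), array([ 15,  23,  31,  39,  47,  55,  63,  71,  79,  87,  95, 103, 111,
       119, 127, 135, 143, 151, 159, 167, 175, 183, 191, 199]))
```

Call:
servo_tool:
  plan:
    - [0,0,-0.02,0,0,0,1]
    - [0,0,-0.02,0,0,0,1]
    - [0,0,0,0,0,0,1]
    - [0,0,0,0,0,0,1]

```text
clock: 6.98
position: [453.9, -59.4, 31.1]
ee_rot: [0.751, -0.66, -0.0, 0.0]
contact_force: [-0.3, -0.6, -0.1]
gripper_width: 85.6
grasp_force: 0.0
```

```bash
python3 - <<'E'
from h import *
a=snap('side'); b=snap('scene')
f=lambda d,v,u:cv2.resize(d['image'][v:v+120,u:u+120,::-1],(400,400),interpolation=cv2.INTER_CUBIC)
cv2.imwrite('pics/s4.png',np.hstack([f(a,150,320),f(b,115,260)]))
for d in (a,b):
    P=cloud(d,np.ones((480,640),bool)); s=arm.read_state(); q=(P-s['position'])@Rn.from_quat(s['ee_rot']).as_matrix()
    for z in range(20,140,10):
        m=(abs(P[:,2]-z)<5)&(abs(q[:,0])<45)&(abs(q[:,1])<75); h=q[m]
        print(z,m.sum(),(abs(h[:,1])>32).sum(), np.percentile(h[abs(h[:,1])>32][:,1],[5,50,95]).round() if (abs(h[:,1])>32).sum()>3 else '',end=' | ')
    print()
E
```

```text
20 88 0  | 30 101 0  | 40 98 0  | 50 100 0  | 60 106 0  | 70 150 1  | 80 188 34 [-49. -41.  53.] | 90 119 63 [-54. -41.  57.] | 100 184 62 [-53.  45.  57.] | 110 221 52 [-54. -41.  57.] | 120 205 151 [-65. -35.  67.] | 130 228 215 [-67.  39.  71.] | 
20 87 0  | 30 103 0  | 40 106 0  | 50 101 0  | 60 112 0  | 70 115 0  | 80 256 42 [-50.  44.  49.] | 90 130 81 [-56.  43.  52.] | 100 199 91 [-57. -46.  53.] | 110 200 85 [-57.  44.  50.] | 120 191 79 [-60.  45.  63.] | 130 233 233 [-74. -42.  70.] |
```

View pics/s4.png

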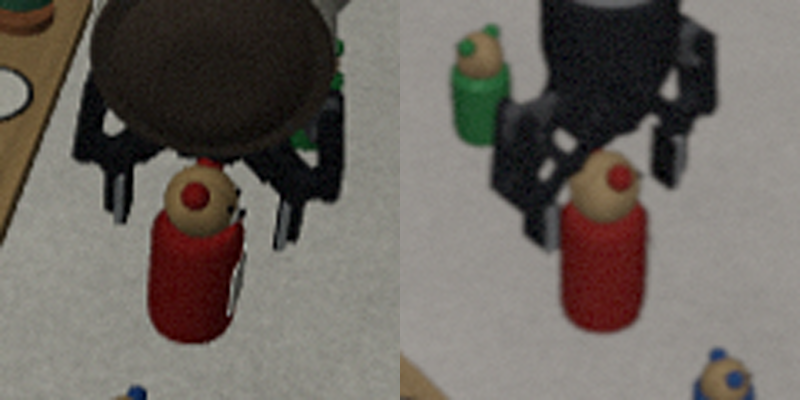

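Measured at three heights, the real fingertips sit about 32 mm higher than the reported TCP implies, so I'm applying that offset to all heights. Red gets gripped at reported z ≈ 23.

Call:
servo_tool:
  plan:
    - [0,0,-0.014,0,0,0,1]
    - [0,0,-0.014,0,0,0,1]
    - [0,0,0,0,0,0,1]
    - [0,0,0,0,0,0,0]
    - [0,0,0,0,0,0,0]
    - [0,0,0,0,0,0,0]
    - [0,0,0,0,0,0,0]
    - [0,0,0,0,0,0,0]

```text
clock: 8.07
position: [454.6, -59.3, 23.5]
ee_rot: [0.752, -0.66, 0.001, -0.0]
contact_force: [-0.0, 0.4, 5.5]
gripper_width: 51.8
grasp_force: 62.1
```

Call:
servo_tool:
  plan:
    - [0,0,0.03,0,0,0,0]
    - [0,0,0.06,0,0,0,0]
    - [0,0,0.1,0,0,0,0]
    - [0,0,0.11,0,0,0,0]
    - [0,0,0,0,0,0,0]
    - [0,0,0,0,0,0,0]

```text
clock: 8.82
position: [452.7, -59.4, 112.0]
ee_rot: [0.751, -0.66, -0.001, 0.0]
contact_force: [-0.0, -0.6, -2.0]
gripper_width: 51.5
grasp_force: 63.2
```

```bash
python3 - <<'E'
from h import *
a=snap('side'); b=snap('scene')
f=lambda d,v,u:cv2.resize(d['image'][v:v+140,u:u+140,::-1],(400,400),interpolation=cv2.INTER_CUBIC)
cv2.imwrite('pics/s5.png',np.hstack([f(a,110,310),f(b,75,250)]))
for d in (a,b):
    hsv=cv2.cvtColor(d['image'],cv2.COLOR_RGB2HSV); P=cloud(d,((hsv[...,0]<7)|(hsv[...,0]>174))&(hsv[...,1]>150)&(hsv[...,2]>40))
    P=P[(np.hypot(P[:,0]-454,P[:,1]+59)<60)]; print(np.percentile(P[:,2],[1,5,50]).round())
    for lo,hi in ((95,115),(115,135),(135,155)):
        B=P[(P[:,2]>lo)&(P[:,2]<hi)]
        if len(B)>20: print(lo,least_squares(lambda q:np.hypot(*(B[:,:2]-q).T)-27,B[:,:2].mean(0)-[5,15]).x.round(1))
E
```

```text
[ 92.  99. 145.]
95 [451.8 -57.5]
115 [451.5 -57.5]
135 [451.2 -57.8]
[ 96. 101. 139.]
95 [452.9 -60.5]
115 [452.6 -60.2]
135 [452.2 -60.1]
```

View pics/s5.png

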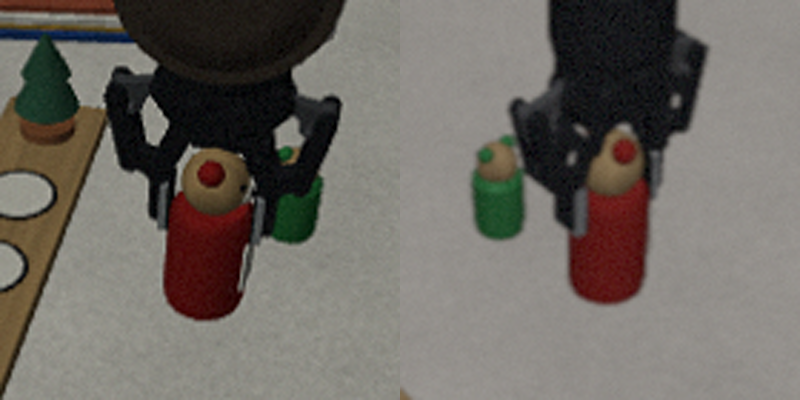

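The red bear hangs upright in the grip with its foot near z=88. I'm carrying it over the mark next to the house.

Call:
servo_tool:
  plan:
    - [0.05,0.04,0,0,0,0,0]
    - [0.09,0.08,0,0,0,0,0]
    - [0.1,0.09,0,0,0,0,0]
    - [0.1,0.09,0,0,0,0,0]
    - [0.1,0.09,0,0,0,0,0]
    - [0.06,0.04,0,0,0,0,0]
    - [0.026,0.015,0,0,0,0,0]
    - [0,0,-0.06,0,0,0,0]
    - [0,0,-0.08,0,0,0,0]
    - [0,0,-0.04,0,0,0,0]
    - [0,0,0,0,0,0,0]
    - [0,0,0,0,0,0,0]

```text
clock: 10.42
position: [612.4, 74.2, 59.7]
ee_rot: [0.751, -0.66, 0.001, -0.001]
contact_force: [0.8, -0.7, -1.6]
gripper_width: 51.7
grasp_force: 63.1
```

```bash
python3 - <<'E'
from h import *
print(arm.read_state()['position'])
for n in ('side','scene'): print(bears(snap(n))['red'])
E
```

```text
[612.40395742  74.19102181  59.70875085]
[([612.2, 75.2], 202, 0.6, [264.0, 266.0], [46.0, 116.0]), ([659.8, 494.8], 1382, 7.3, [119.0, 455.0], [43.0, 58.0])]
[([613.4, 72.4], 284, 0.5, [285.0, 259.0], [45.0, 119.0])]
```

Call:
servo_tool:
  plan:
    - [-0.006,0,-0.04,0,0,0,0]
    - [0,0,-0.02,0,0,0,0]
    - [0,0,0,0,0,0,0]
    - [0,0,0,0,0,0,0]

```text
clock: 11.02
position: [609.9, 74.1, 40.7]
ee_rot: [0.751, -0.66, -0.0, 0.0]
contact_force: [-0.1, 0.1, -2.6]
gripper_width: 51.3
grasp_force: 63.1
```

Call:
servo_tool:
  plan:
    - [0,0,-0.004,0,0,0,0]
    - [0,0,0,0,0,0,0]
    - [0,0,0,0,0,0,0.7]
    - [0,0,0,0,0,0,0.9]
    - [0,0,0,0,0,0,1]
    - [0,0,0,0,0,0,1]
    - [0,0,0.05,0,0,0,1]
    - [0,0,0.1,0,0,0,1]
    - [0,0,0.15,0,0,0,1]
    - [0,0,0.2,0,0,0,1]
    - [-0.12,0.09,0,0,0,0,1]
    - [-0.12,0.09,0,0,0,0,1]
    - [-0.12,0.09,0,0,0,0,1]
    - [-0.12,0.09,0,0,0,0,1]
    - [-0.12,0.09,0,0,0,0,1]
    - [-0.12,0.09,0,0,0,0,1]
    - [-0.02,0,0,0,0,0,1]
    - [0,0,0,0,0,0,1]
    - [0,0,0,0,0,0,1]

```text
clock: 13.4
position: [388.6, 235.8, 190.0]
ee_rot: [0.751, -0.66, 0.0, -0.0]
contact_force: [0.2, 0.2, 0.1]
gripper_width: 85.8
grasp_force: 0.0
```

```bash
python3 - <<'E'
from h import *
print(arm.read_state()['position'])
for n in ('side','scene'): b=bears(snap(n)); print(b['red'],b['yellow'])
E
```

```text
[388.60125663 235.77017979 189.95138636]
[([610.2, 75.1], 280, 0.5, [265.0, 269.0], [25.0, 106.0]), ([658.4, 493.9], 1433, 7.2, [120.0, 454.0], [41.0, 58.0])] [([385.8, 236.8], 420, 0.3, [361.0, 374.0], [6.0, 100.0])]
[([611.2, 72.4], 430, 0.5, [302.0, 276.0], [29.0, 108.0])] [([386.8, 234.4], 484, 0.5, [442.0, 284.0], [7.0, 69.0])]
```

Call:
servo_tool:
  plan:
    - [-0.007,0,-0.1,0,0,0,1]
    - [0,0,-0.15,0,0,0,1]
    - [0,0,-0.15,0,0,0,1]
    - [0,0,-0.13,0,0,0,1]
    - [0,0,-0.06,0,0,0,1]
    - [0,0,-0.028,0,0,0,1]
    - [0,0,0,0,0,0,1]
    - [0,0,0,0,0,0,1]
    - [0,0,0,0,0,0,0]
    - [0,0,0,0,0,0,0]
    - [0,0,0,0,0,0,0]
    - [0,0,0,0,0,0,0]
    - [0,0,0,0,0,0,0]

```text
clock: 15.12
position: [386.3, 236.6, 5.2]
ee_rot: [0.752, -0.66, 0.0, -0.001]
contact_force: [-1.5, 0.9, 5.4]
gripper_width: 46.4
grasp_force: 60.8
```

Call:
servo_tool:
  plan:
    - [0,0,0.05,0,0,0,0]
    - [0,0,0.1,0,0,0,0]
    - [0,0,0.15,0,0,0,0]
    - [0,0,0.04,0,0,0,0]
    - [0.04,-0.08,0,0,0,0,0]
    - [0.075,-0.14,0,0,0,0,0]
    - [0.075,-0.14,0,0,0,0,0]
    - [0.075,-0.14,0,0,0,0,0]
    - [0.075,-0.14,0,0,0,0,0]
    - [0.075,-0.14,0,0,0,0,0]
    - [0.035,-0.06,0,0,0,0,0]
    - [0.08,0,0,0,0,0,0]
    - [0.1,0,0,0,0,0,0]
    - [0.1,0,0,0,0,0,0]
    - [0.056,0,0,0,0,0,0]
    - [0,0,-0.08,0,0,0,0]
    - [0,0,-0.1,0,0,0,0]
    - [0,0,-0.03,0,0,0,0]
    - [0,0,0,0,0,0,0]
    - [0,0,0,0,0,0,0]

```text
clock: 17.62
position: [622.4, -15.8, 44.3]
ee_rot: [0.751, -0.66, 0.001, -0.001]
contact_force: [0.4, -0.1, -0.7]
gripper_width: 46.4
grasp_force: 61.8
```

```bash
python3 - <<'E'
from h import *
print(arm.read_state()['position'])
for n in ('side','scene'): b=bears(snap(n)); print(b['red'],b['yellow'])
E
```

```text
[622.44399781 -15.78639737  44.31277388]
[([610.0, 75.1], 260, 0.6, [265.0, 269.0], [27.0, 105.0]), ([659.6, 495.2], 1368, 7.0, [119.0, 455.0], [43.0, 58.0])] [([621.9, -16.5], 126, 0.7, [291.0, 215.0], [41.0, 113.0])]
[([611.2, 72.5], 430, 0.5, [302.0, 276.0], [30.0, 108.0])] [([622.9, -19.0], 119, 0.7, [256.0, 228.0], [46.0, 108.0])]
```

Call:
servo_tool:
  plan:
    - [0,0.004,-0.04,0,0,0,0]
    - [0,0,-0.03,0,0,0,0]
    - [0,0,-0.006,0,0,0,0]
    - [0,0,0,0,0,0,0]
    - [0,0,0,0,0,0,0.65]
    - [0,0,0,0,0,0,0.9]
    - [0,0,0,0,0,0,1]
    - [0,0,0,0,0,0,1]
    - [0,0,0.05,0,0,0,1]
    - [0,0,0.1,0,0,0,1]
    - [0,0,0.2,0,0,0,1]
    - [0,0,0.15,0,0,0,1]
    - [-0.105,-0.13,0,0,0,0,1]
    - [-0.105,-0.13,0,0,0,0,1]
    - [-0.105,-0.13,0,0,0,0,1]
    - [-0.105,-0.13,0,0,0,0,1]
    - [-0.105,-0.13,0,0,0,0,1]
    - [-0.105,-0.13,0,0,0,0,1]
    - [0,0,0,0,0,0,1]
    - [0,0,0,0,0,0,1]

```text
clock: 20.23
position: [432.9, -248.9, 171.4]
ee_rot: [0.751, -0.66, 0.001, -0.0]
contact_force: [0.1, -0.4, -0.1]
gripper_width: 85.2
grasp_force: 0.0
```

```bash
python3 - <<'E'
from h import *
print(arm.read_state()['position'])
for n in ('side','scene'): b=bears(snap(n)); print(b['yellow'],b['green'])
E
```

```text
[ 432.94504685 -248.93357372  171.41138244]
[([620.9, -15.3], 249, 0.6, [293.0, 222.0], [18.0, 92.0])] [([430.6, -250.6], 203, 0.8, [411.0, 183.0], [4.0, 53.0])]
[([622.0, -17.8], 303, 0.6, [256.0, 237.0], [25.0, 86.0])] [([433.4, -253.7], 122, 1.0, [285.0, 148.0], [10.0, 52.0])]
```

Call:
servo_tool:
  plan:
    - [-0.003,-0.01,-0.1,0,0,0,1]
    - [0,0,-0.15,0,0,0,1]
    - [0,0,-0.15,0,0,0,1]
    - [0,0,-0.1,0,0,0,1]
    - [0,0,-0.06,0,0,0,1]
    - [0,0,-0.03,0,0,0,1]
    - [0,0,-0.025,0,0,0,1]
    - [0,0,0,0,0,0,1]
    - [0,0,0,0,0,0,1]

```text
clock: 21.45
position: [432.3, -251.8, -13.5]
ee_rot: [0.751, -0.66, 0.001, -0.0]
contact_force: [-0.6, 0.2, 0.1]
gripper_width: 85.5
grasp_force: 0.0
```

Call:
servo_tool:
  plan:
    - [0,0,0,0,0,0,0]
    - [0,0,0,0,0,0,0]
    - [0,0,0,0,0,0,0]
    - [0,0,0,0,0,0,0]
    - [0,0,0,0,0,0,0]
    - [0,0,0.05,0,0,0,0]
    - [0,0,0.1,0,0,0,0]
    - [0,0,0.15,0,0,0,0]
    - [0.06,0.04,0,0,0,0,0]
    - [0.11,0.08,0,0,0,0,0]
    - [0.11,0.08,0,0,0,0,0]
    - [0.11,0.08,0,0,0,0,0]
    - [0.11,0.08,0,0,0,0,0]
    - [0.11,0.08,0,0,0,0,0]
    - [0.06,0.04,0,0,0,0,0]
    - [0,0,-0.08,0,0,0,0]
    - [0,0,-0.08,0,0,0,0]
    - [0,0,0,0,0,0,0]
    - [0,0,0,0,0,0,0]

```text
clock: 23.82
position: [633.0, -107.5, 27.8]
ee_rot: [0.751, -0.66, 0.0, 0.0]
contact_force: [0.5, 0.3, 0.1]
gripper_width: 40.6
grasp_force: 60.6
```

```bash
python3 - <<'E'
from h import *
print(arm.read_state()['position'])
for n in ('side','scene'): b=bears(snap(n)); print(b['yellow'],b['green'])
E
```

```text
[ 632.99754551 -107.53615399   27.79076483]
[([620.9, -15.3], 257, 0.6, [293.0, 222.0], [19.0, 91.0])] []
[([622.0, -17.9], 301, 0.5, [256.0, 237.0], [25.0, 85.0])] []
```

Call:
servo_tool:
  plan:
    - [0.002,0.005,-0.04,0,0,0,0]
    - [0,0,-0.035,0,0,0,0]
    - [0,0,-0.008,0,0,0,0]
    - [0,0,0,0,0,0,0]
    - [0,0,0,0,0,0,0]

```text
clock: 24.55
position: [633.3, -106.3, 2.9]
ee_rot: [0.751, -0.66, 0.0, -0.0]
contact_force: [0.1, 0.0, -0.4]
gripper_width: 40.5
grasp_force: 60.6
```

```bash
python3 - <<'E'
from h import *
for n in ('side','scene'): print(bears(snap(n))['green'])
E
```

```text
[([632.3, -104.4], 78, 0.6, [304.0, 195.0], [22.0, 69.0])]
[]
```

Call:
servo_tool:
  plan:
    - [0,0,0,0,0,0,0.6]
    - [0,0,0,0,0,0,0.8]
    - [0,0,0,0,0,0,1]
    - [0,0,0,0,0,0,1]
    - [0,0,0.05,0,0,0,1]
    - [0,0,0.1,0,0,0,1]
    - [0,0,0.2,0,0,0,1]
    - [0,0,0.15,0,0,0,1]
    - [-0.121,0.115,0,0,0,0,1]
    - [-0.121,0.115,0,0,0,0,1]
    - [-0.121,0.115,0,0,0,0,1]
    - [-0.121,0.115,0,0,0,0,1]
    - [-0.121,0.115,0,0,0,0,1]
    - [0,0,-0.1,0,0,0,1]
    - [0,0,-0.1,0,0,0,1]
    - [0,0,0,0,0,0,1]
    - [0,0,0,0,0,0,1]

```text
clock: 26.78
position: [452.9, 66.6, 94.5]
ee_rot: [0.751, -0.66, 0.001, -0.001]
contact_force: [0.1, 0.4, 0.2]
gripper_width: 85.5
grasp_force: 0.0
```

```bash
python3 - <<'E'
from h import *
print(arm.read_state()['position'])
for n in ('side','scene'): b=bears(snap(n)); print(b['green'],b['blue'])
E
```

```text
[452.87172434  66.55443048  94.47506325]
[([632.2, -104.7], 84, 1.0, [305.0, 195.0], [19.0, 69.0])] [([761.4, -433.9], 40, 7.6, [311.0, 121.0], [-0.0, 10.0]), ([451.6, 67.0], 153, 0.5, [356.0, 288.0], [4.0, 40.0])]
[([633.7, -108.5], 74, 0.9, [232.0, 214.0], [25.0, 69.0])] [([451.8, 65.5], 147, 0.6, [356.0, 242.0], [9.0, 41.0])]
```

Call:
servo_tool:
  plan:
    - [-0.003,0,-0.12,0,0,0,1]
    - [0,0,-0.12,0,0,0,1]
    - [0,0,-0.08,0,0,0,1]
    - [0,0,-0.05,0,0,0,1]
    - [0,0,-0.025,0,0,0,1]
    - [0,0,0,0,0,0,1]
    - [0,0,0,0,0,0,1]
    - [0,0,0,0,0,0,0]
    - [0,0,0,0,0,0,0]
    - [0,0,0,0,0,0,0]
    - [0,0,0,0,0,0,0]
    - [0,0,0,0,0,0,0]
    - [0,0,0,0,0,0,0]

```text
clock: 28.5
position: [451.2, 66.5, -25.0]
ee_rot: [0.751, -0.66, 0.0, -0.0]
contact_force: [-0.8, 0.9, 5.3]
gripper_width: 33.9
grasp_force: 59.6
```

Call:
servo_tool:
  plan:
    - [0,0,0.06,0,0,0,0]
    - [0,0,0.12,0,0,0,0]
    - [0,0,0.15,0,0,0,0]
    - [0.02,-0.08,0,0,0,0,0]
    - [0.04,-0.15,0,0,0,0,0]
    - [0.04,-0.15,0,0,0,0,0]
    - [0.04,-0.15,0,0,0,0,0]
    - [0.04,-0.15,0,0,0,0,0]
    - [0.04,-0.13,0,0,0,0,0]
    - [0.01,-0.06,0,0,0,0,0]
    - [0.08,0,0,0,0,0,0]
    - [0.12,0,0,0,0,0,0]
    - [0.12,0,0,0,0,0,0]
    - [0.08,0,0,0,0,0,0]
    - [0.015,0,0,0,0,0,0]
    - [0,0,-0.1,0,0,0,0]
    - [0,0,-0.1,0,0,0,0]
    - [0,0,0,0,0,0,0]
    - [0,0,0,0,0,0,0]

```text
clock: 30.88
position: [644.8, -194.7, 14.8]
ee_rot: [0.752, -0.66, 0.001, -0.0]
contact_force: [-0.1, -0.2, 0.1]
gripper_width: 34.5
grasp_force: 59.8
```

Call:
servo_tool:
  plan:
    - [0,0,-0.04,0,0,0,0]
    - [0,0,-0.03,0,0,0,0]
    - [0,0,-0.008,0,0,0,0]
    - [0,0,0,0,0,0,0]
    - [0,0,0,0,0,0,0]
    - [0,0,0,0,0,0,0.55]
    - [0,0,0,0,0,0,0.8]
    - [0,0,0,0,0,0,1]
    - [0,0,0,0,0,0,1]
    - [0,0,0.05,0,0,0,1]
    - [0,0,0.1,0,0,0,1]
    - [0,0,0.2,0,0,0,1]
    - [0,0,0.2,0,0,0,1]
    - [0,0,0.2,0,0,0,1]
    - [-0.15,0,0.1,0,0,0,1]
    - [-0.15,0,0.1,0,0,0,1]
    - [-0.1,0,0,0,0,0,1]
    - [0,0,0,0,0,0,1]
    - [0,0,0,0,0,0,1]

```text
clock: 33.25
position: [524.7, -194.7, 275.8]
ee_rot: [0.751, -0.66, 0.001, -0.0]
contact_force: [0.6, -0.3, -0.8]
gripper_width: 85.6
grasp_force: 0.0
```

```bash
python3 - <<'E'
from h import *
for n in ('side','scene'):
    d=snap(n,n+'9.png'); b=bears(d)
    for k in b: print(k,b[k])
E
```

```text
red [([610.1, 75.2], 238, 0.6, [264.0, 269.0], [29.0, 106.0]), ([661.4, 496.0], 1321, 7.0, [118.0, 455.0], [46.0, 58.0])]
yellow [([620.9, -15.2], 253, 0.7, [293.0, 222.0], [20.0, 92.0])]
green [([633.8, -104.0], 60, 1.1, [304.0, 195.0], [22.0, 69.0])]
blue [([761.2, -436.6], 39, 7.7, [311.0, 121.0], [-0.0, 9.0]), ([643.0, -192.9], 31, 1.3, [316.0, 172.0], [22.0, 55.0])]
purple [([370.1, 319.9], 268, 0.2, [350.0, 422.0], [12.0, 100.0])]
red [([611.1, 72.4], 426, 0.5, [302.0, 276.0], [30.0, 108.0])]
yellow [([622.0, -17.8], 310, 0.6, [256.0, 237.0], [25.0, 86.0])]
green [([633.5, -108.7], 91, 0.6, [230.0, 213.0], [26.0, 70.0])]
blue [([644.1, -196.7], 54, 1.1, [207.0, 190.0], [24.0, 58.0])]
purple [([371.4, 317.3], 419, 0.5, [487.0, 308.0], [10.0, 100.0])]
```

View pics/scene9.png

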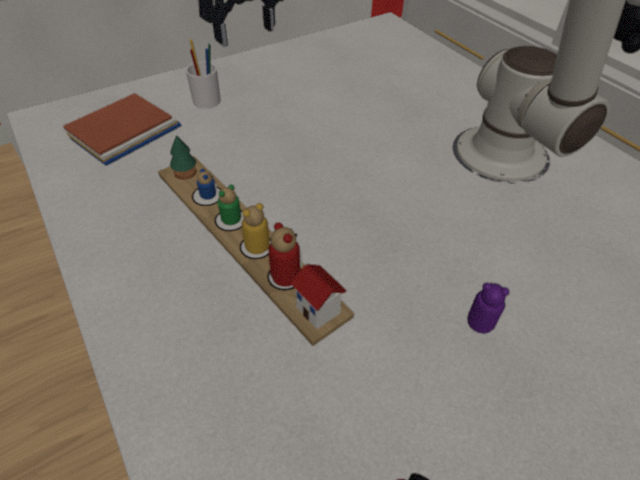

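View pics/side9.png

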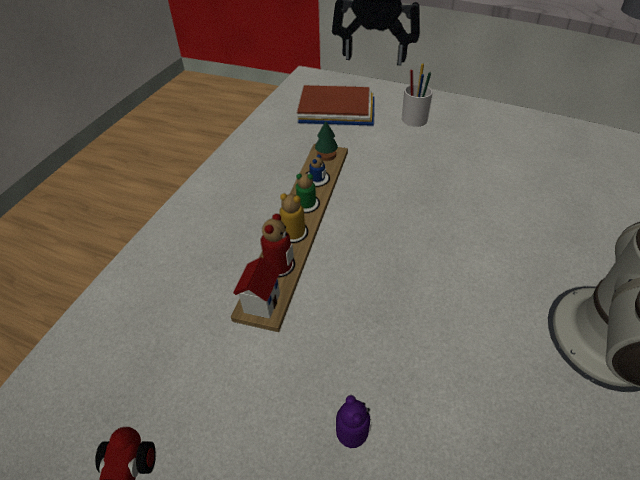

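Both views show all four bears upright on their marks, in order from the house (red at (285,260) in the scene view) to the tree (blue at (206,187)). The house, tree and purple bear have not moved. I'm handing in.

```bash
python3 -c "
from bench import arm
print(arm.job_done())"
```

```text
the job is handed in; nothing more can be done
None
```

I handed the job in at about 33 s, with red, yellow, green and blue upright on the marks from house to tree, each measured within about 3 mm of its mark's centre; the gripper is open and clear and the house and tree have not visibly moved, but no verdict came back.

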